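Swivel from under the inspection sash

TASK

Raise the clear sloping sash of the inspection case by its black grip until friction keeps it up by itself, and let go of it. Then reach in under it, take out the grey die-cast swivel and set it down gently in the white porcelain dish, without dropping it. Leave the sash up and do not disturb the gold carabiner lying beside the swivel.

Things in the scene. Friction and masses are not known exactly. Their poses are not given: they have to be found in the camera images.
- sash: Clear sash (all in mm), 358 wide, 200 up the slope. Origin: centre of its black grip rib (20 thick in y, 40 along z, standing 50 out; origin 32 out from the face, 109 above the bench when shut). z: slide direction, 45 deg up and away; y left; x down into case. Lower edge at z -45. Travel 240, shut at start. Lifting takes up to 18 N; let go below 125 travel it slides shut, above it friction holds.
- case: Inspection case fixed to the bench: bamboo plinth whose top is the case floor, 40 mm above the bench, with 12 mm high front lip at x = 0 to 8, clear back wall at x 155, 45 degree rails at y +-188 (366 between them). Origin: at bench level under the lip, mid-width; x into the case, y left, z up. With the sash raised 210 to 230 mm, a gripper pointing down has room to reach the things inside.
- swivel: Grey zinc die-cast swivel, 71 mm long, about 90 g: a block 30 long (x), 22 wide (y), 22 high, with a flat 31 mm wide eye at each end. Origin: centre of the block's underside; z up. It lies on the case floor about 55 mm behind the front and 62 mm left or right of the middle, its x within 15 degrees of the case's x. Grip the block across y.
- dish: White porcelain testing dish, loose on the bench to the right of the case, 128 mm across the rim, 24 mm high, 0.3 kg; flat inner floor about 96 mm across, 5 mm above its underside. Origin: centre of the underside; z up.
- carabiner: Gold locking carabiner lying flat on the case floor on the other side of the middle from the swivel, 87 mm long (x), 54 mm wide, 14 mm high at its sleeve. Origin: about its middle, at floor level. To be left alone.
There are look-alikes about, which are no part of the job. There is more than one size of the dish; the job needs the smallest.

How it is judged:
On the way:
1. the sash is raised and, let go, stands still by friction (height (world z) of sash above 0.185 m and contact force between each of the arm, the fingers and sash below 0.2 N and linear speed of sash below 0.01 m/s), for 0.4 s.
At the end, for the whole second after the job is handed in: The sash still stands raised (its grip higher than 185 mm above the bench, about 107 mm of travel); the swivel lies at rest inside the dish, its origin within 40 mm of the dish's centre and less than 35 mm above its underside; the dish stands level (within 10 degrees) on the bench (height (world z) of sash above 0.185 m and horizontal distance between swivel and dish below 0.04 m and z of swivel in the frame of dish between -0.005 and 0.035 m and angle between dish's own z axis and vertical below 0.17 rad and height (world z) of dish below 0.01 m and linear speed of each of swivel, dish below 0.03 m/s); the robot touches nothing.
It fails at once if the carabiner is moved by more than 20 mm (distance of carabiner from where it was at the start of the episode above 0.02 m).
It fails at once if the swivel is dropped from more than about 25 mm (contact force between the fingers and swivel below 0.05 N and linear speed of swivel above 0.7 m/s).
It also fails if it takes over 61 s, if anything falls off the work surface, if the arm or the gripper's body presses on something with over 40 N, if the wrist force passes 120 N, or if a joint passes its speed limit or range.

ROBOT

A 6-joint arm with a two-finger parallel gripper is mounted at the origin on the work surface. World frame = base frame: x ahead of the robot, y to its left, z up, the work surface at z = 0. Lengths are in m, angles in rad, forces in N, time in s.
With the tool pointing down it reaches from about 0.25 to 0.8 m from the base axis. Payload 8.5 kg.
Tool frame: the origin (TCP) lies between the finger pads; the fingertips stand 11 mm ahead of it and the grasp point (between the pads) lies 8 mm behind it; z points along the fingers, y is the line along which they close (so a half turn about z gives the same grasp; the last joint's range is limited). The gripper opens to 85 mm and grips with 20 to 120 N. Pads are 22 mm wide; open, the fingers measure 114 mm over their backs; the gripper's body (76 mm by 85 mm) begins 54 mm behind the grasp point. The pads swing forward as they close: fully open they stand 13 mm farther back than shut.
Start: joints at [0, 0.238, -0.013, 1.319, 0, 1.571], TCP at [0.525, -0, 0.242] pointing down, gripper open.
Joint ranges: [-2.66, 2.66], [-1.03, 1.9], [-1.14, 1.46], [-1.82, 2.27], [-1.45, 1.34], [-3.14, 3.14]. Speed limits (rad/s): [2.22, 2.22, 2.79, 3.14, 3.14, 3.14].

INTERFACE

Orientations are given as a rotation vector (axis times angle).
In Python, from rig import arm gives the robot as it stands.
- The arm moves only by the shell command python3 -m jog 'ROWS' [FORCE]. ROWS is JSON, a list of rows, each a list of 3 entries, a list of its own where there are three numbers: the finger opening in m, from 0 to 0.0854, then the shift along the tool's x, y, z in m, then the turn, a rotation vector about the tool's x, y, z in degrees. A call has 1 to 10 rows; each row shifts and turns the commanded pose from where the row before left it, along the tool's axes as they then stand; what a row does not reach is not made up. A row lasts 1/8 s, in which the tool goes at most 62.5 mm and 10.7 degrees, less where a joint would pass 70% of its speed; a pose out of reach is approached as far as the arm can. A call with a gripper value outside its range is refused whole. The fingers move at their own pace and stop on an object; FORCE is the grip in N (left out, the last holds). Time passes only in rows, so rows that do not move let the fingers close. It gives the time, the measured TCP pose, the force, the opening and the grip force at its end, in the units of the state.
- arm.get_obs(): the state, without advancing time (a new reading comes with each control period).
- arm.get_image(name): name is "scene" or "side" or "wrist"; returns the picture (420x560x3 uint8, red, green, blue); there is no depth.
- arm.camera_model(name): a dict with "mtx" (3x3 intrinsics, pixels), "extrinsics" (4x4, takes a point from world to camera coordinates). Camera axes: x right, y down, z forward; pixel columns grow to the right and rows downward; lengths in m; the calibration is good to about 2 mm. A picture is of the moment at which its call begins: read the wrist's pose just before it. camera_model takes no time and is no camera call; for the wrist camera it gives the pose at the moment of the call.
- arm.sign_off(): hands the job in; it is judged then, once.
Trained networks look in the newest picture that a camera, given by its name, has taken for a name from the list of things; names that differ only in an ending like _2 or _b are one class to them, and where a whole thing is asked for, a point or a joint stands for the part that bears it (a point fixed in the world has none). Each returns a list of dicts, best first, with "conf" (0 to 1); they miss things now and then, are a little off and sometimes report something else, mostly with a low value. They report only what shows in the picture. A call takes as long as a camera call. They do not tell look-alikes from the thing itself.
- arm.look_for(name, camera): "extent" ([left, top, right, bottom] in pixels, round what is visible of it).
The state is a dict: "time_s": time; "qpos": joint angles; "qvel": joint speeds; "joint_torque": joint torques, N m; "ee_pos": TCP position; "ee_rot": TCP orientation; "contact_force": force on the tool from outside, world axes, zero at the start; "moment": the same for the moment, N m; "gripper_width": finger opening in m; "grip_force": force on a finger pad.
Only numpy, scipy, OpenCV 4.12 (cv2) and the standard library are available. Lean on these libraries where they do the work, as an engineer would, in place of code of your own. Each camera call takes 0.05 s, during which the arm holds its last target. There are 200 camera calls.

## Working session

There is one attempt and no reset: what is moved stays moved. The work goes in short steps, Python scripts to look and compute and a shell command to move; the robot and the scene stay as the last step left them, time stands still between calls to the robot, and variables do not carry over. Pictures are saved under pics/ and viewed, at most 10 in all, crops included, and the job is handed in when it is done.

```bash
ls; mkdir -p pics
cat > h.py <<'E'
import numpy as np, cv2
from rig import arm
from scipy.spatial.transform import Rotation as R
def snap(n,f):
    im=arm.get_image(n); cv2.imwrite('pics/'+f,im[:,:,::-1]); return im
def ray(cm,u,v):
    K=np.array(cm['mtx']);E=np.array(cm['extrinsics'])
    d=E[:3,:3].T@np.linalg.inv(K)@[u,v,1]; o=-E[:3,:3].T@E[:3,3]; return o,d/np.linalg.norm(d)
def onz(cm,u,v,z):
    o,d=ray(cm,u,v); return o+d*(z-o[2])/d[2]
def tri(rs):
    A=sum(np.eye(3)-np.outer(d,d) for o,d in rs); b=sum((np.eye(3)-np.outer(d,d))@o for o,d in rs)
    return np.linalg.solve(A,b)
def proj(cm,p):
    K=np.array(cm['mtx']);E=np.array(cm['extrinsics']); q=K@(E[:3,:3]@np.array(p)+E[:3,3]); return q[:2]/q[2]
E
python3 - <<'E'
from h import *
np.set_printoptions(precision=3,suppress=True)
for c in ['scene','side']:
    snap(c,c+'0.png'); print(c,ray(arm.camera_model(c),280,210))
    for n in ['sash','case','swivel','dish','carabiner']:
        for d in arm.look_for(n,c): print(n,np.round(d['extent']),round(d['conf'],2))
print(arm.get_obs())
E
```

```text
pics
scene (array([ 1.238, -0.075,  1.047]), array([-0.648, -0.044, -0.76 ]))
sash [279. 235. 461. 282.] 0.77
case [249. 234. 521. 410.] 0.89
swivel [325. 266. 337. 281.] 0.69
dish [ 85. 219. 157. 276.] 0.83
dish [188. 230. 236. 277.] 0.82
dish [190. 160. 255. 208.] 0.64
carabiner [372. 272. 400. 285.] 0.55
side (array([ 0.086, -0.659,  0.688]), array([ 0.391,  0.597, -0.701]))
sash [227.  79. 354. 202.] 0.84
case [214.   0. 432. 226.] 0.85
dish [392. 280. 486. 367.] 0.97
dish [223. 271. 306. 349.] 0.87
dish [328. 230. 383. 278.] 0.73
carabiner [328. 230. 386. 278.] 0.29
{'time_s': 0.6, 'qpos': array([ 0.   ,  0.238, -0.013,  1.319,  0.   ,  1.571]), 'qvel': array([ 0.001, -0.   ,  0.   , -0.002,  0.001,  0.001]), 'joint_torque': array([  0.001, -53.831,  34.659,   0.003,   0.   ,  -0.   ]), 'ee_pos': array([0.525, 0.   , 0.242]), 'ee_rot': array([-2.221, -2.221,  0.   ]), 'contact_force': array([-1.416,  1.018,  0.191]), 'moment': array([-0.028, -0.014, -0.049]), 'grip_force': 0.0, 'gripper_width': 0.08543236035647812}
```

```bash
python3 -c "
import cv2,numpy as np
cv2.imwrite('pics/both.png',cv2.resize(np.hstack([cv2.imread('pics/scene0.png'),cv2.imread('pics/side0.png')]),(800,300)))"
```

```text
(no output)
```

View pics/scene0.png

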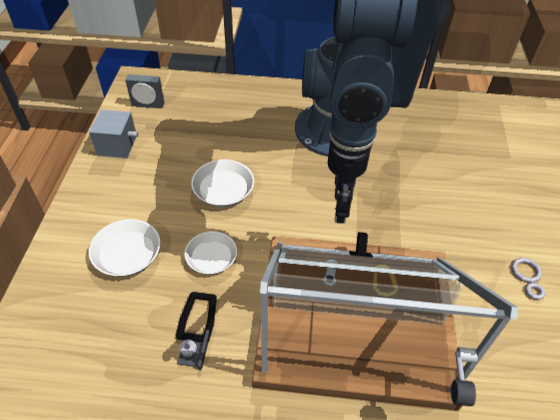

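View pics/side0.png

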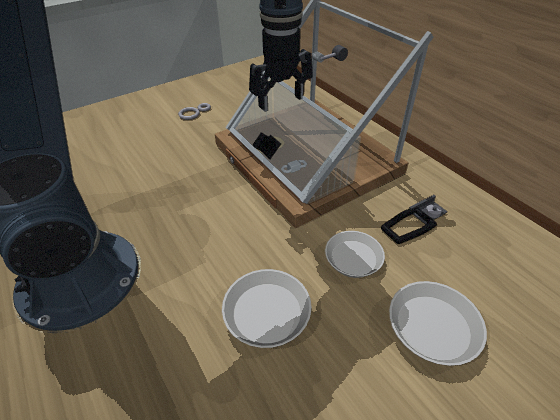

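Scene: grip at (362,244), grey swivel at (330,272), gold carabiner at (386,280). There are three dishes, at (211,254), (223,185) and (125,250); the smallest is the one at (211,254), which is at (355,254) in the side view. Next is a close crop for the case edges and grip.

```bash
python3 - <<'E'
import cv2,numpy as np
a=cv2.imread('pics/scene0.png')[225:415,240:520]; b=cv2.imread('pics/side0.png')[60:230,205:425]
a=cv2.resize(a,None,fx=2.0,fy=2.0,interpolation=cv2.INTER_CUBIC);b=cv2.resize(b,None,fx=3.0,fy=3.0,interpolation=cv2.INTER_CUBIC)
a=cv2.imread('pics/scene0.png')[225:320,240:470];a=cv2.resize(a,None,fx=3.4,fy=3.0,interpolation=cv2.INTER_CUBIC)
b=cv2.resize(cv2.imread('pics/side0.png')[85:220,205:365],None,fx=2.3,fy=2.3,interpolation=cv2.INTER_CUBIC)
c=np.zeros((285+b.shape[0],782,3),np.uint8);c[:285,:a.shape[1]]=a;c[285:,:b.shape[1]]=b
cv2.imwrite('pics/crop1.png',c);print(c.shape)
E
python3 - <<'E'
from h import *
np.set_printoptions(precision=3,suppress=True)
s,d=arm.camera_model('scene'),arm.camera_model('side')
print('dish',tri([ray(s,211,254),ray(d,355,254)]))
for e in [(85,219,157,276),(188,230,236,277),(190,160,255,208)]:
  print([ (onz(s,e[2],(e[1]+e[3])/2,.02)-onz(s,e[0],(e[1]+e[3])/2,.02))[1], onz(s,(e[0]+e[2])/2,(e[1]+e[3])/2,.012)])
print('swivel',onz(s,330,272,.055),tri([ray(s,331,273),ray(d,293,166)]),'carab',onz(s,386,280,.047))
E
```

```text
(595, 782, 3)
dish [ 0.52  -0.291  0.017]
[np.float64(0.17435699936431454), array([ 0.521, -0.515,  0.012])]
[np.float64(0.11599253366897155), array([ 0.514, -0.289,  0.012])]
[np.float64(0.17581399439086565), array([ 0.279, -0.302,  0.012])]
swivel [ 0.565 -0.001  0.055] [0.563 0.002 0.049] carab [0.567 0.128 0.047]
```

View pics/crop1.png

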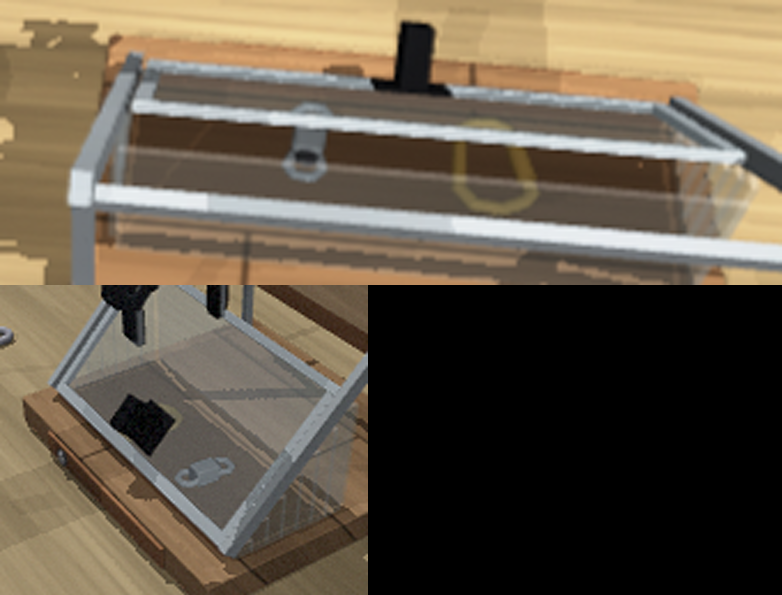

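Run:
```python
from h import *
np.set_printoptions(precision=4,suppress=True)
s,d=arm.camera_model('scene'),arm.camera_model('side')
T=lambda a,b:tri([ray(s,*a),ray(d,*b)])
R_=T((281,246),(304,198));L_=T((435.6,261),(231,130))
pl=onz(s,445,253,.04);pr=onz(s,273.8,238.3,.04)
print('sash low R,L',R_,L_,'yaw',np.degrees(np.arctan2(-(L_-R_)[0],(L_-R_)[1])))
print('plinth front R,L',pr,pl,'yaw',np.degrees(np.arctan2(-(pl-pr)[0],(pl-pr)[1])), np.linalg.norm(pl-pr))
print('bottom rail', onz(s,281,246,.05),onz(s,435.6,261,.05))
print('grip',T((362,244),(267,146)), 'tip at z=.12',onz(s,362.6,233,.13),'base',onz(s,361,255,.085))
print('swiv',T((331,272),(294.6,166.3)),'carab',onz(s,386,280,.047))
a=onz(s,240+312/3.4,225+105/3,.045);b=onz(s,240+303/3.4,225+170/3,.045);print(a,b)
a=onz(d,205+184/2.3,85+195/2.3,.045);b=onz(d,205+228/2.3,85+178/2.3,.045);print(a,b)
```

```text
sash low R,L [ 0.5066 -0.1204  0.059 ] [0.5072 0.243  0.0539] yaw -0.09528779418356993
plinth front R,L [ 0.471  -0.1408  0.04  ] [0.4684 0.2744 0.04  ] yaw 0.3584460617332178 0.4151954833312695
bottom rail [ 0.4997 -0.1206  0.05  ] [0.5022 0.2461 0.05  ]
grip [0.5157 0.0615 0.1012] tip at z=.12 [0.5017 0.0629 0.13  ] base [0.5304 0.0656 0.085 ]
swiv [ 0.5632 -0.0002  0.0513] carab [0.5667 0.128  0.047 ]
[0.5234 0.0024 0.045 ] [ 0.5845 -0.0018  0.045 ]
[0.5393 0.0064 0.045 ] [0.5988 0.0036 0.045 ]
```

```bash
python3 -m jog '[[0.0854,[0.032,-0.04,0],[0,0,0]],[0.0854,[0.032,-0.04,0],[0,0,-10]],[0.0854,[0,0,0],[0,0,-10]],[0.0854,[0,0,0],[0,0,-10]],[0.0854,[0,0,0],[0,0,-10]],[0.0854,[0,0,0],[0,0,-10]],[0.0854,[0,0,0],[0,0,-10]],[0.0854,[0,0,0],[0,0,-10]],[0.0854,[0,0,0],[0,0,-10]],[0.0854,[0,0,0],[0,0,-10]]]' 60
python3 -m jog '[[0.0854,[0,0,0],[0,-9,0]],[0.0854,[0,0,0],[0,-9,0]],[0.0854,[0,0,0],[0,-9,0]],[0.0854,[0,0,0],[0,-9,0]],[0.0854,[0,0,0],[0,-9,0]],[0.0854,[0,0,0],[0,0,0]]]'
python3 - <<'E'
from h import *
np.set_printoptions(precision=4,suppress=True)
o=arm.get_obs();print(o['qpos'],o['ee_pos'],R.from_rotvec(o['ee_rot']).as_matrix())
cm=arm.camera_model('wrist');snap('wrist','w1.png');print(arm.look_for('sash','wrist'),proj(cm,[.515,.064,.109]))
E
```

```text
time_s: 1.85
ee_pos: [0.4449, 0.064, 0.2424]
ee_rot: [-0.009, 3.142, 0.0]
contact_force: [0.6, 1.2, 0.2]
gripper_width: 0.0854
grip_force: 0.0
time_s: 2.6
ee_pos: [0.4407, 0.0634, 0.2383]
ee_rot: [-0.002, 2.362, -0.001]
contact_force: [0.5, 0.1, -0.4]
gripper_width: 0.0852
grip_force: 0.0
[ 0.266  -0.374  -0.9045  0.2784 -0.186   0.1896] [0.4407 0.0634 0.2383] [[-0.7111 -0.0012  0.7031]
 [-0.0017  1.     -0.0001]
 [-0.7031 -0.0013 -0.7111]]
[{'extent': [83.6, 96.8, 483.2, 296.6], 'conf': 0.86}] [287.9875 157.706 ]
```

View pics/w1.png

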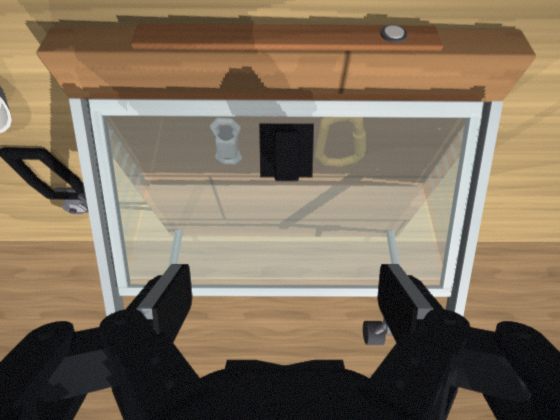

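The rib is at (287,155) in the wrist view, within 1 mm of the prediction, with the swivel at (226,140) and carabiner at (342,142) behind the pane. I'm moving in.

```bash
python3 -m jog '[[0.0854,[0.038,0,0],[0,0,0]],[0.0854,[0,0,0.04],[0,0,0]],[0.0854,[0,0,0.04],[0,0,0]],[0.0854,[0,0,0.04],[0,0,0]],[0.0854,[0,0,0.03],[0,0,0]],[0.0854,[0,0,0],[0,0,0]]]'
python3 - <<'E'
from h import *
o=arm.get_obs();print(R.from_rotvec(o['ee_rot']).as_matrix().T@(np.array([.521,.064,.103])-o['ee_pos']))
E
```

```text
time_s: 3.45
ee_pos: [0.5276, 0.0641, 0.1079]
ee_rot: [0.001, 2.36, -0.001]
contact_force: [0.1, -0.0, 0.5]
gripper_width: 0.0855
grip_force: 0.0
[ 0.00809792 -0.0001231  -0.00117237]
```

```bash
python3 -m jog '[[0.0854,[0.007,0,0],[0,0,0]],[0.01,[0,0,0],[0,0,0]],[0.01,[0,0,0],[0,0,0]],[0.01,[0,0,0],[0,0,0]],[0.01,[0,0,0],[0,0,0]],[0.01,[0,0,0],[0,0,0]],[0.01,[0,0,0],[0,0,0]]]' 70
```

```text
time_s: 4.32
ee_pos: [0.5192, 0.0647, 0.1052]
ee_rot: [-0.001, 2.355, 0.002]
contact_force: [-8.4, 4.8, 10.0]
gripper_width: 0.0192
grip_force: 68.0
```

Gripped. Slide up along tool −x.

```bash
python3 -m jog '[[0.01,[-0.01,0,0],[0,0,0]],[0.01,[-0.02,0,0],[0,0,0]],[0.01,[-0.025,0,0],[0,0,0]],[0.01,[-0.025,0,0],[0,0,0]],[0.01,[-0.025,0,0],[0,0,0]],[0.01,[-0.025,0,0],[0,0,0]]]'
```

```text
time_s: 5.08
ee_pos: [0.6074, 0.0642, 0.1934]
ee_rot: [-0.002, 2.364, 0.001]
contact_force: [-13.8, 3.4, -1.5]
gripper_width: 0.0188
grip_force: 70.1
```

```bash
python3 -m jog '[[0.01,[-0.025,0,0],[0,0,0]],[0.01,[-0.025,0,0],[0,0,0]],[0.01,[-0.025,0,0],[0,0,0]],[0.01,[-0.018,0,0],[0,0,0]],[0.01,[0,0,0],[0,0,0]]]'
```

```text
time_s: 5.7
ee_pos: [0.6787, 0.0639, 0.2648]
ee_rot: [0.001, 2.352, -0.0]
contact_force: [4.1, -1.0, 7.3]
gripper_width: 0.0191
grip_force: 72.8
```

```bash
python3 -m jog '[[0.0854,[0,0,0],[0,0,0]],[0.0854,[0,0,0],[0,0,0]],[0.0854,[0,0,0],[0,0,0]],[0.0854,[0,0,0],[0,0,0]],[0.0854,[0,0,-0.02],[0,0,0]],[0.0854,[0,0,-0.05],[0,0,0]],[0.0854,[0,0,-0.05],[0,0,0]],[0.0854,[0,0,-0.05],[0,0,0]],[0.0854,[0,0,0],[0,0,0]]]'
python3 - <<'E'
from h import *
np.set_printoptions(precision=4,suppress=True)
o=arm.get_obs();print(o['qpos'],o['ee_pos'],R.from_rotvec(o['ee_rot']).as_matrix())
cm=arm.camera_model('wrist');snap('wrist','w2.png')
for n in ['sash','swivel','carabiner','dish']:
  print(n,arm.look_for(n,'wrist'))
print(proj(cm,[.563,.001,.051]),proj(cm,[.67,.064,.265]))
E
```

```text
time_s: 6.82
ee_pos: [0.5561, 0.0642, 0.3868]
ee_rot: [0.0, 2.35, 0.002]
contact_force: [0.9, 1.4, 0.1]
gripper_width: 0.0853
grip_force: 0.0
[ 0.1828 -0.2462 -0.4544  0.579  -0.1286  0.1296] [0.5561 0.0642 0.3868] [[-0.7025 -0.0005  0.7117]
 [ 0.0005  1.      0.0012]
 [-0.7117  0.0012 -0.7025]]
sash [{'extent': [102.2, 137.6, 461.2, 313.9], 'conf': 0.86}]
swivel []
carabiner []
dish []
[221.9588 -55.4411] [286.443  187.8445]
```

```bash
python3 -m jog '[[0.0854,[0.032,-0.016,-0.011],[0,0,0]],[0.0854,[0.032,-0.016,-0.011],[0,0,0]],[0.0854,[0.032,-0.016,-0.011],[0,0,0]],[0.0854,[0.032,-0.016,-0.011],[0,9,0]],[0.0854,[0,0,0],[0,9,0]],[0.0854,[0,0,0],[0,9,0]],[0.0854,[0,0,0],[0,9,0]],[0.0854,[0,0,0],[0,9,0]],[0.0854,[0,0,0],[0,0,0]]]'
python3 - <<'E'
from h import *
np.set_printoptions(precision=4,suppress=True)
o=arm.get_obs();print(o['qpos'],o['ee_pos'],R.from_rotvec(o['ee_rot']).as_matrix())
cm=arm.camera_model('wrist');snap('wrist','w3.png')
for n in ['sash','swivel','carabiner','dish']:
  print(n,arm.look_for(n,'wrist'))
print(proj(cm,[.563,.001,.051]),ray(cm,280,210))
snap('side','s3.png');print(arm.look_for('sash','side'),arm.look_for('swivel','side'))
E
```

```text
time_s: 8.2
ee_pos: [0.4374, -0.0001, 0.3195]
ee_rot: [-0.0, -3.134, -0.0]
contact_force: [0.8, -0.8, -0.9]
gripper_width: 0.0853
grip_force: 0.0
[-0.0003  0.077  -0.0155  1.4862  0.     -0.    ] [ 0.4374 -0.0001  0.3195] [[-1.      0.0003 -0.0079]
 [ 0.0003  1.      0.    ]
 [ 0.0079  0.     -1.    ]]
sash []
swivel [{'extent': [274.4, 246.5, 297.1, 290.0], 'conf': 0.73}]
carabiner [{'extent': [355.4, 241.0, 393.2, 296.4], 'conf': 0.59}]
dish [{'extent': [0.0, 2.6, 109.0, 127.5], 'conf': 0.79}, {'extent': [34.2, 187.3, 127.8, 271.5], 'conf': 0.77}]
[286.9983 267.2144] (array([ 0.3665, -0.0022,  0.4516]), array([ 0.274 , -0.0146, -0.9616]))
[{'extent': [274.2, 1.3, 419.3, 120.8], 'conf': 0.82}] [{'extent': [280.1, 159.0, 306.8, 171.3], 'conf': 0.79}]
```

View pics/w3.png

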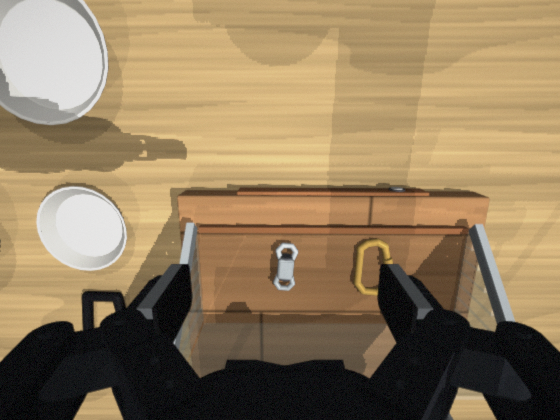

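The sash stays up. In the wrist view the swivel's block is at (286,267), the carabiner at (373,268), and the small dish at (82,229).

Run:
```python
from h import *
np.set_printoptions(precision=4,suppress=True)
cm=arm.camera_model('wrist');s,d=arm.camera_model('scene'),arm.camera_model('side')
a=onz(cm,287.3,251,.048);b=onz(cm,284.7,284,.048);print(a,b,(a+b)/2,np.degrees(np.arctan2((b-a)[1],(b-a)[0])))
print(tri([ray(cm,286,267.5),ray(s,331,272),ray(d,294,165.7)]), tri([ray(cm,286,267.5),ray(d,293.5,165.2)]))
print('dish',onz(cm,82,228.5,.024), tri([ray(cm,82,228.5),ray(s,211,253),ray(d,355.5,253)]))
import cv2
im=cv2.imread('pics/w3.png');g=cv2.resize(im[235:300,255:400],None,fx=5,fy=5,interpolation=cv2.INTER_CUBIC);cv2.imwrite('pics/c3.png',g)
```

```text
[0.5422 0.0016 0.048 ] [ 0.5936 -0.002   0.048 ] [ 0.5679 -0.0002  0.048 ] -4.056221359170688
[0.5637 0.0002 0.053 ] [0.5629 0.     0.0546]
dish [ 0.5174 -0.2943  0.024 ] [ 0.5186 -0.2923  0.0227]
```

View pics/c3.png

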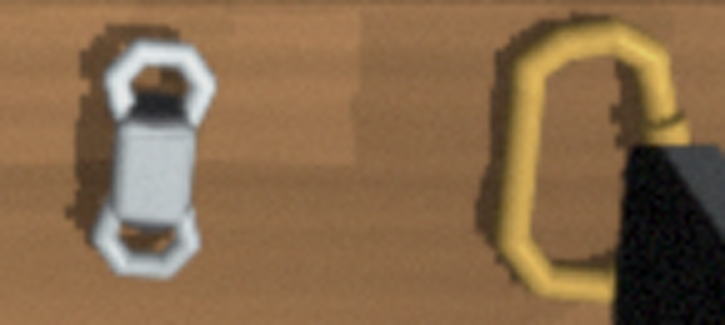

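```bash
python3 -m jog '[[0.0854,[-0.042,0,0.02],[0,-0.5,0]],[0.0854,[-0.043,0,0.04],[0,0,4]],[0.0854,[-0.043,-0.003,0.04],[0,0,0]],[0.0854,[0,0,0.04],[0,0,0]],[0.0854,[0,0,0.04],[0,0,0]],[0.0854,[0,0,0],[0,0,0]]]'
python3 - <<'E'
from h import *
np.set_printoptions(precision=4,suppress=True)
o=arm.get_obs();print(o['ee_pos'],R.from_rotvec(o['ee_rot']).as_matrix())
print(R.from_rotvec(o['ee_rot']).as_matrix().T@(np.array([.565,0,.054])-o['ee_pos']))
cm=arm.camera_model('wrist');snap('wrist','w4.png')
for n in ['swivel','carabiner']:  print(n,arm.look_for(n,'wrist'))
print(proj(cm,[.565,0,.062]))
E
```

```text
time_s: 9.35
ee_pos: [0.562, -0.006, 0.1418]
ee_rot: [0.11, 3.135, 0.0]
contact_force: [0.5, -0.8, 0.3]
gripper_width: 0.0852
grip_force: 0.0
[ 0.562  -0.006   0.1418] [[-0.9976  0.0698  0.0043]
 [ 0.0698  0.9976  0.    ]
 [-0.0043  0.0003 -1.    ]]
[-0.0022  0.0062  0.0878]
swivel [{'extent': [274.1, 172.0, 316.1, 262.0], 'conf': 0.74}]
carabiner [{'extent': [422.2, 151.7, 501.7, 263.7], 'conf': 0.62}, {'extent': [274.3, 171.7, 318.5, 260.4], 'conf': 0.56}]
[296.3097 226.2244]
```

View pics/w4.png

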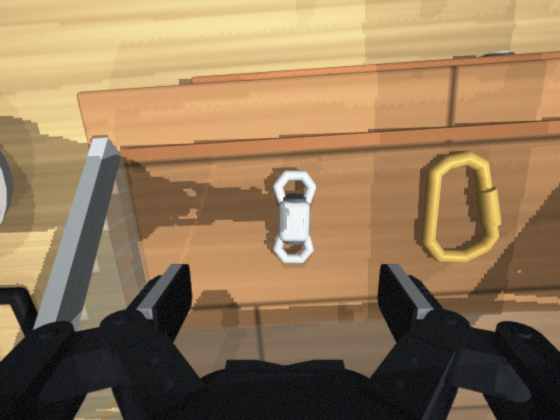

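The block is at (294,222), about 3 mm nearer the front than predicted, and aligned with the fingers. Descending.

```bash
python3 -m jog '[[0.0854,[0,0.0045,0.03],[0,0,0]],[0.0854,[0,0,0.03],[0,0,0]],[0.0854,[0,0,0.02],[0,0,0]],[0.0854,[0,0,0.005],[0,0,0]],[0.0854,[0,0,0],[0,0,0]]]'
```

```text
time_s: 10.12
ee_pos: [0.5661, -0.0015, 0.0601]
ee_rot: [0.109, 3.129, 0.001]
contact_force: [-0.6, -0.5, -0.4]
gripper_width: 0.0854
grip_force: 0.0
```

```bash
python3 -m jog '[[0.0854,[0.003,0,0.005],[0,0,0]],[0.0854,[0,0,0],[0,0,0]],[0.015,[0,0,0],[0,0,0]],[0.015,[0,0,0],[0,0,0]],[0.015,[0,0,0],[0,0,0]],[0.015,[0,0,0],[0,0,0]],[0.015,[0,0,0],[0,0,0]],[0.015,[0,0,0],[0,0,0]],[0.015,[0,0,0],[0,0,0]]]' 40
```

```text
time_s: 11.25
ee_pos: [0.5624, -0.0013, 0.0538]
ee_rot: [0.109, 3.131, 0.001]
contact_force: [-0.8, 0.5, 4.9]
gripper_width: 0.021
grip_force: 39.9
```

```bash
python3 -m jog '[[0.015,[0,0,-0.01],[0,0,0]],[0.015,[0,0,-0.03],[0,0,0]],[0.015,[0.01,0,-0.03],[0,0,0]],[0.015,[0.04,0,-0.03],[0,0,0]],[0.015,[0.045,0,-0.03],[0,0,0]],[0.015,[0.035,0,-0.02],[0,0,0]],[0.015,[0.01,-0.01,0],[0,0,0]],[0.015,[0,-0.03,0],[0,0,0]],[0.015,[0,-0.04,0],[0,0,0]],[0.015,[0,-0.04,0],[0,0,0]]]' 50
python3 - <<'E'
from h import *
print(arm.get_obs()['gripper_width']); snap('wrist','w5a.png')
for n in ['swivel','dish']: print(n,arm.look_for(n,'wrist'))
E
```

```text
time_s: 12.5
ee_pos: [0.4129, -0.1127, 0.202]
ee_rot: [0.109, 3.131, 0.0]
contact_force: [-0.1, -0.1, -0.8]
gripper_width: 0.0213
grip_force: 49.2
0.021303019229056315
swivel [{'extent': [250.9, 208.6, 317.2, 341.5], 'conf': 0.69}]
dish [{'extent': [71.3, 241.3, 188.9, 335.1], 'conf': 0.83}, {'extent': [1.5, 1.7, 161.2, 165.7], 'conf': 0.77}, {'extent': [1.2, 266.5, 30.5, 373.1], 'conf': 0.69}]
```

```bash
python3 -m jog '[[0.015,[-0.01,-0.043,0],[0,0,0]],[0.015,[-0.035,-0.043,0],[0,0,0]],[0.015,[-0.035,-0.043,0.015],[0,0,0]],[0.015,[-0.035,-0.043,0.03],[0,0,0]],[0.015,[0,0,0.03],[0,0,0]],[0.015,[0,0,0],[0,0,0]]]'
python3 - <<'E'
from h import *
np.set_printoptions(precision=4,suppress=True)
o=arm.get_obs();print(o['ee_pos']);M=R.from_rotvec(o['ee_rot']).as_matrix()
cm=arm.camera_model('wrist');snap('wrist','w5.png')
for n in ['swivel','dish']: print(n,arm.look_for(n,'wrist'))
print(M.T@(np.array([.518,-.292,.021])-o['ee_pos']))
a=np.radians(np.arange(0,360,10))
P=np.array([proj(cm,[.518+.064*np.cos(t),-.292+.064*np.sin(t),.024]) for t in a]);print('pred dish',P.min(0),P.max(0))
im=snap('side','s5.png');print(arm.look_for('sash','side'),arm.look_for('dish','side'))
w=cv2.imread('pics/w5.png');s=cv2.imread('pics/s5.png');cv2.imwrite('pics/b5.png',np.hstack([cv2.resize(w,(400,300)),cv2.resize(s,(400,300))]))
E
```

```text
time_s: 13.4
ee_pos: [0.5147, -0.2893, 0.1254]
ee_rot: [0.109, 3.136, 0.005]
contact_force: [0.4, 0.0, -0.3]
gripper_width: 0.021
grip_force: 49.5
[ 0.5147 -0.2893  0.1254]
swivel [{'extent': [250.9, 207.7, 317.6, 343.3], 'conf': 0.84}]
dish [{'extent': [1.4, 144.8, 125.8, 347.7], 'conf': 0.83}, {'extent': [200.6, 135.4, 366.0, 270.0], 'conf': 0.79}]
[-0.0031 -0.0028  0.1044]
pred dish [200.417  133.0604] [366.8826 291.4831]
[{'extent': [272.9, 1.7, 358.9, 116.7], 'conf': 0.66}] [{'extent': [329.0, 228.9, 385.1, 277.7], 'conf': 0.89}, {'extent': [389.5, 283.5, 488.0, 367.2], 'conf': 0.85}, {'extent': [222.4, 270.0, 307.1, 349.3], 'conf': 0.69}]
```

View pics/b5.png

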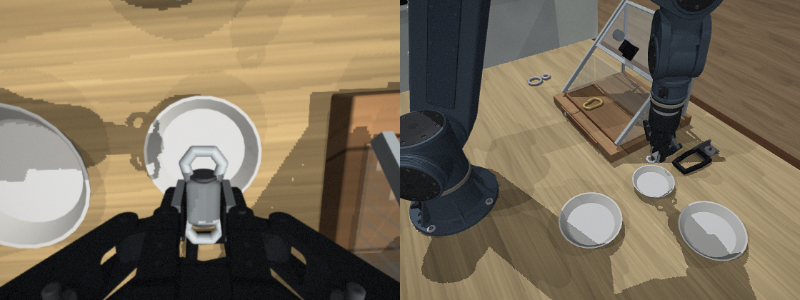

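The swivel is held over the small dish, which is where predicted (wrist 200–366 px), and the sash is still up. Lowering.

```bash
python3 -m jog '[[0.015,[-0.003,-0.003,0.03],[0,0,0]],[0.015,[0,0,0.03],[0,0,0]],[0.015,[0,0,0.02],[0,0,0]],[0.015,[0,0,0.01],[0,0,0]],[0.015,[0,0,0],[0,0,0]],[0.015,[0,0,0],[0,0,0]]]'
```

```text
time_s: 14.45
ee_pos: [0.5202, -0.294, 0.0396]
ee_rot: [0.109, 3.13, -0.001]
contact_force: [0.2, -0.7, -1.4]
gripper_width: 0.0206
grip_force: 49.6
```

```bash
python3 -m jog '[[0.015,[0.002,0.002,0.008],[0,0,0]],[0.015,[0,0,0.006],[0,0,0]],[0.015,[0,0,0.003],[0,0,0]],[0.015,[0,0,0],[0,0,0]],[0.015,[0,0,0],[0,0,0]]]' 30
```

```text
time_s: 15.08
ee_pos: [0.518, -0.2916, 0.0216]
ee_rot: [0.109, 3.131, 0.0]
contact_force: [-0.0, -0.4, -1.7]
gripper_width: 0.0207
grip_force: 49.6
```

```bash
python3 -m jog '[[0.015,[0,0,0.002],[0,0,0]],[0.015,[0,0,0],[0,0,0]]]' 30
```

```text
time_s: 15.32
ee_pos: [0.5178, -0.2915, 0.0194]
ee_rot: [0.109, 3.131, 0.001]
contact_force: [-1.1, 0.7, -1.2]
gripper_width: 0.0211
grip_force: 49.6
```

```bash
python3 -m jog '[[0.015,[0,0,0.001],[0,0,0]],[0.03,[0,0,0],[0,0,0]],[0.045,[0,0,0],[0,0,0]],[0.045,[0,0,0],[0,0,0]],[0.045,[0,0,-0.02],[0,0,0]],[0.045,[0,0,-0.04],[0,0,0]],[0.045,[0,0,-0.05],[0,0,0]],[0.045,[0.04,0,-0.04],[0,0,0]],[0.045,[0.04,0,-0.02],[0,0,0]],[0.045,[0,0,0],[0,0,0]]]'
python3 - <<'E'
from h import *
cm=arm.camera_model('wrist');snap('wrist','w6.png')
for n in ['swivel','dish']: print(n,arm.look_for(n,'wrist'))
snap('side','s6.png');print(arm.look_for('sash','side'),arm.look_for('swivel','side'))
w=cv2.imread('pics/w6.png');s=cv2.imread('pics/s6.png');cv2.imwrite('pics/b6.png',np.hstack([cv2.resize(w,(400,300)),cv2.resize(s,(400,300))]))
E
```

```text
time_s: 16.58
ee_pos: [0.4352, -0.2861, 0.1899]
ee_rot: [0.111, 3.129, -0.002]
contact_force: [0.1, 0.1, 0.4]
gripper_width: 0.0451
grip_force: 0.0
swivel [{'extent': [269.9, 236.7, 298.2, 296.7], 'conf': 0.57}]
dish [{'extent': [7.8, 217.7, 170.7, 362.4], 'conf': 0.89}, {'extent': [147.0, 1.8, 362.5, 130.1], 'conf': 0.79}]
[{'extent': [272.6, 17.7, 416.9, 107.0], 'conf': 0.79}] [{'extent': [338.6, 247.6, 367.2, 261.7], 'conf': 0.83}]
```

View pics/b6.png

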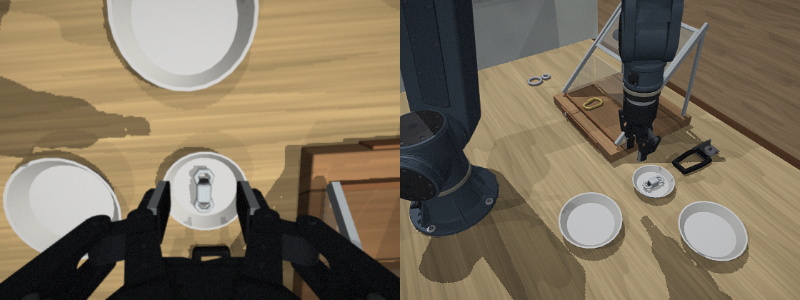

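The swivel lies in the middle of the small dish (wrist 284,266), the sash is up, the carabiner hasn't moved, and the gripper is clear.

```bash
python3 -c "
from rig import arm
print(arm.sign_off())"
```

```text
the job is handed in; nothing more can be done
None
```

I handed the job in at about 17 s: the sash is standing raised by itself, the swivel is resting in the middle of the smallest dish, the carabiner looks undisturbed and the gripper is clear, though the hand-in returned no verdict.

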